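Power the sharpener and hold its speed slide at the mark

ROBOT

A 6-joint arm with a two-finger parallel gripper is mounted at the origin on a cart in front of the work surface, level with it; the furniture and walls round the work are solid. World frame = base frame: x ahead of the robot, y to its left, z up, the work surface at z = 0. Lengths are in m, angles in rad, forces in N, time in s.
With the tool pointing down it reaches from about 0.4 to 0.925 m from the base axis. Payload 12.5 kg.
Tool frame: the origin (TCP) lies midway between the tips of the shut fingers; the grasp point (between the pads) lies 19 mm behind it; z points along the fingers, y is the line along which they close (so a half turn about z gives the same grasp; the last joint's range is limited). The gripper opens to 95 mm and grips with 3 to 60 N. Pads are 20 mm wide; open, the fingers measure 119 mm over their backs; the gripper's body (75 mm by 180 mm) begins 59 mm behind the grasp point.
Start: joints at [-0.106, 0.491, 1.559, -0, 1.092, -0.106], TCP at [0.625, 0, 0.215] pointing down, gripper open.
Joint ranges: [-3.1, 3.1], [-0.84, 2.19], [0.05, 2.79], [-1.13, 4.28], [0.06, 2.93], [-2.69, 2.69]. Speed limits (rad/s): [2.22, 2.22, 2.79, 3.14, 3.14, 3.14].

INTERFACE

Orientations are given as a unit quaternion [x, y, z, w].
In Python, from rig import r, grab_frame, camera_info, boxes_of gives the robot as it stands.
- The arm moves only by the tool arm_command, never from a script. Its argument "plan" is a list of rows, each a list of 2 entries, a list of its own where there are three numbers: the shift along the tool's x, y, z in mm, then the turn about the tool's z in rad. In form: [[[x, y, z], twist], ...]. A call has 1 to 12 rows; each row is the pose to reach, as a shift and turn from the pose commanded when the call began, along the tool's axes at that moment; what a row does not reach only later rows make up. A row lasts 1/8 s, in which the tool goes at most 62.5 mm and 10.7 degrees, less where a joint would pass 70% of its speed; a pose out of reach is approached as far as the arm can. A call with a gripper value outside its range is refused whole. "claw" is the finger opening in mm, from 0 to 95.1, set as the call begins (left out, the last holds). The fingers move at their own pace and stop on an object; "force" is the grip in N (left out, the last holds). Time passes only in rows, so rows that repeat a pose let the fingers close. It gives the time, the measured TCP pose, the force, the opening and the grip force at its end, in the units of the state.
- r.read_state(): the state, without advancing time (a new reading comes with each control period).
- grab_frame(name): name is "scene" or "side" or "wrist"; returns (picture, depth): 400x640x3 uint8, blue, green, red; 400x640 float32, m along the optical axis (not along the pixel's ray), 0 where there is no reading.
- camera_info(name): a dict with "intrinsics" (3x3 intrinsics, pixels), "k1" (the pictures are not rectified: a ray, as slopes to the right and down, at radius r is drawn at 1 + k1 r^2 times it, then the intrinsics apply), "T" (4x4, takes a point from camera to world coordinates). Camera axes: x right, y up, looking along -z (the intrinsics and any distortion apply to the point x, -y, -z); pixel columns grow to the right and rows downward; lengths in m; the calibration is good to about 2 mm. A picture is of the moment at which its call begins: read the wrist's pose just before it. camera_info takes no time and is no camera call; for the wrist camera it gives the pose at the moment of the call.
- r.close_job(): hands the job in; it is judged then, once.
Trained networks look in the newest picture that a camera, given by its name, has taken for a name from the list of things; names that differ only in an ending like _2 or _b are one class to them, and where a whole thing is asked for, a point or a joint stands for the part that bears it (a point fixed in the world has none). Each returns a list of dicts, best first, with "conf" (0 to 1); they miss things now and then, are a little off and sometimes report something else, mostly with a low value. They report only what shows in the picture. A call takes as long as a camera call. They do not tell look-alikes from the thing itself.
- boxes_of(name, camera): "point" ([row, column] in pixels, amid what is visible of it).
The state is a dict: "clock": time; "q": joint angles; "joint_vel": joint speeds; "joint_torque": joint torques, N m; "tcp_pos": TCP position; "ee_rot": TCP orientation; "ft_force": force on the tool from outside, world axes, zero at the start; "wrist_torque": the same for the moment, N m; "gripper_width": finger opening in m; "gripper_force": force on a finger pad.
Only numpy, scipy, OpenCV 4.12 (cv2) and the standard library are available. Lean on these libraries where they do the work, as an engineer would, in place of code of your own. Each camera call takes 0.05 s, during which the arm holds its last target. There are 200 camera calls.

TASK

I want to sharpen the scissors: first plug the battery pack upright into the rectangular socket of the sharpener until its collar sits on the housing, then pull the sharpener's spring-return speed slide out until its pointer is level with the blade of the mark clip, and keep it there. Finish while still holding the slide at the mark (it springs back if let go), and leave the other things on the worktop standing where they are.

Things in the scene. Friction and masses are not known exactly. Their poses are not given: they have to be found in the camera images.
- sharpener: Low white box, fixed: 150 (x) x 240 (y) x 50 mm high. Origin: centre of its underside, on the worktop; z up; its -x side faces the robot (yaw within 0.3 rad). An aluminium head with two dark blade slots runs along x at y = +4 mm, 30 mm wide, up to 60 mm above the worktop. The battery socket is in the top of the +y half, the speed slide on top of the -y half.
- socket (a point): Centre of the mouth of the rectangular socket hole in the sharpener's top, 50 mm above the worktop, at x = -5, y = +70 mm of the sharpener; axes as the sharpener's. The hole is 30.5 mm along x by 42.5 mm along y and 32 mm deep, with a 3 mm chamfer at its mouth.
- battery_pack: Loose grey block, 85 mm high, about 160 g, upright on its foot. Origin: centre of underside, z up. Plug foot 28 (x) x 40 (y) mm up to 30 mm height, lowest 4 mm narrower by 2 mm a side; collar 40 x 52 mm at 30-35 mm; ribbed grip head 30 (x) x 44 (y) mm at 35-85 mm. Fits with its x along the socket's x, either way round; fully in, the collar is on the housing, origin 30 mm below the mouth.
- speed_slide: Black slide with an upright tab to grip: 12 (x) x 30 (y) mm, 5 to 47 mm above the origin, on a foot 30 x 34 x 7 mm. Origin: under the tab's middle, level with the housing's top; axes as the sharpener's. Slides along the sharpener's -x, 0 to 70 mm from rest (x = +35, y = -55 mm of the sharpener). A spring pulls it home: 3.2 N at rest plus 0.08 N per mm.
- slide_pointer (a point): Tip of the thin pointer wing on the slide's -y side: x = 0, y = -30, z = +3.5 mm of the slide. Axes as the sharpener's.
- mark_clip: Small steel clip fixed astride the top edge on the -y side of the sharpener; its upright index blade, 3 mm thick along x and 7 mm high above the housing, points across to the slide. Origin: on the housing's top at the inner end of the clip, on the blade's line; axes as the sharpener's. Each time it sits elsewhere, 30 to 55 mm towards -x of the pointer's rest place.
- mark (a point): The mark: inner end of the clip's index blade, 3.5 mm above the housing's top. Axes as the sharpener's. The pointer is level with it when both have the same x in the sharpener's frame (within 5 mm); across, a gap of about 12 mm stays between them.
- salt_shaker: Salt shaker with a metal top, 44 mm wide, 90 mm high, standing loose; origin at the centre of its underside. Leave alone.
- spice_jar: Glass spice jar with a red lid, 45 mm wide, 106 mm high, standing loose; origin at the centre of its underside. Leave alone.
- mug: Mug of tea, 88 mm wide, 119 mm with its handle, 99 mm high, standing loose at the back right; origin at the centre of its underside. Leave alone.
There are look-alikes about, which are no part of the job. Leave any blue look-alike of the battery_pack alone.

How it is judged:
By the outcome, as a careful person would: the job done as asked, in the order asked, and still so for the second after the job is handed in, while the arm keeps its last pose, push and grip.
It also fails if it takes over 54 s, if anything falls off the work surface, if the arm or the gripper's body presses on something with over 40 N, if the wrist force passes 120 N, or if a joint passes its speed limit or range.

## Working session

There is one attempt and no reset: what is moved stays moved. The work goes in short steps, Python scripts to look and compute and a tool call to move; the robot and the scene stay as the last step left them, time stands still between calls to the robot, and variables do not carry over. Pictures are saved under pics/ and viewed, at most 10 in all, crops included, and the job is handed in when it is done.

Besides the shell and the picture viewer there is one more tool, called after "Request:" as name([rows], argument=value, ...), one row to a line, values as JSON. arm_command: Moves the arm, as the interface text tells. Its arguments: {"type":"object","properties":{"plan":{"type":"array"},"claw":{"type":"number"},"force":{"type":"number"}},"required":["plan"]}

```bash
mkdir -p pics; cat > h.py <<'E'
import sys; sys.path.insert(0,'.')
import numpy as np, cv2
from rig import r, grab_frame, camera_info, boxes_of
def ray(ci,px):  # px [row,col] -> origin, direction (unit depth)
    K=np.array(ci['intrinsics'],float); T=np.array(ci['T'])
    d=cv2.undistortPoints(np.array([[[px[1],px[0]]]],float),K,np.array([ci['k1'],0,0,0.]))[0,0]
    return T[:3,3],T[:3,:3]@np.array([d[0],-d[1],-1.])
def at_z(ci,px,z):
    o,d=ray(ci,px); return o+d*(z-o[2])/d[2]
def at_depth(ci,px,D):
    o,d=ray(ci,px); return o+d*D[int(px[0]),int(px[1])]
def proj(ci,P):
    T=np.array(ci['T']);K=np.array(ci['intrinsics'])
    c=(np.atleast_2d(P)-T[:3,3])@T[:3,:3]; u=c[:,0]/-c[:,2]; v=-c[:,1]/-c[:,2]; s=1+ci['k1']*(u*u+v*v)
    return np.c_[v*s*K[1,1]+K[1,2],u*s*K[0,0]+K[0,2]]
def cloud(ci,D):
    K=np.array(ci['intrinsics'],float); T=np.array(ci['T']); R,C=np.mgrid[0:400,0:640]
    p=np.stack([C.ravel(),R.ravel()],1).astype(float)[:,None]
    d=cv2.undistortPoints(p,K,np.array([ci['k1'],0,0,0.]))[:,0]
    X=np.c_[d[:,0],-d[:,1],-np.ones(len(d))]*D.reshape(-1,1)
    return (X@T[:3,:3].T+T[:3,3]).reshape(400,640,3)
def tri(a,b):
    (o1,d1),(o2,d2)=a,b
    s=np.linalg.lstsq(np.c_[d1,-d2],o2-o1,rcond=None)[0]; p,q=o1+s[0]*d1,o2+s[1]*d2
    return (p+q)/2,np.linalg.norm(p-q)
E
cat > a.py <<'E'
from h import *
ims=[]
for n in ['scene','side','wrist']:
    im,D=grab_frame(n); ci=camera_info(n)
    np.savez(f'{n}.npz',im=im,D=D); ims.append(im); print(n,np.round(ci['T'],3).tolist(),ci['k1'],ci['intrinsics'][0][0])
    for o in ['battery_pack','sharpener','socket','speed_slide','slide_pointer','mark_clip','salt_shaker','spice_jar','mug']:
        for b in boxes_of(o,n)[:3]:
            p=b['point']; P=at_depth(ci,p,D); print(o,np.round(p),round(b['conf'],2),np.round(P,3))
cv2.imwrite('pics/scene.png',ims[0]); cv2.imwrite('pics/side.png',ims[1]); cv2.imwrite('pics/wrist.png',ims[2])
E
python3 a.py; ls
```

```text
scene [[0.859, 0.381, -0.342, 0.119], [-0.512, 0.622, -0.593, -0.812], [-0.014, 0.684, 0.729, 1.063], [0.0, 0.0, 0.0, 1.0]] 0.01692088037934601 489.7853499730622
battery_pack [283. 374.] 0.9 [ 0.564 -0.316  0.082]
battery_pack [256. 342.] 0.85 [ 0.551 -0.2    0.067]
battery_pack [324. 380.] 0.67 [ 0.513 -0.412  0.084]
sharpener [206. 284.] 0.66 [0.513 0.038 0.052]
socket [206. 287.] 0.93 [0.522 0.04  0.046]
speed_slide [199. 304.] 0.45 [0.567 0.017 0.072]
slide_pointer [201. 305.] 0.72 [0.568 0.014 0.066]
salt_shaker [145. 234.] 0.73 [0.504 0.362 0.048]
spice_jar [303. 313.] 0.92 [ 0.411 -0.294  0.094]
mug [243. 394.] 0.98 [ 0.695 -0.227  0.052]
mug [204. 286.] 0.25 [0.521 0.046 0.048]
side [[-1.0, 0.018, 0.002, 0.576], [-0.005, -0.363, 0.932, 1.312], [0.017, 0.932, 0.363, 0.571], [0.0, 0.0, 0.0, 1.0]] -0.12127599675262059 443.29919627465233
battery_pack [174. 315.] 0.83 [ 0.574 -0.171  0.055]
battery_pack [158. 314.] 0.69 [ 0.579 -0.272  0.084]
battery_pack [170. 282.] 0.69 [ 0.691 -0.187  0.062]
sharpener [209. 326.] 0.72 [0.54  0.118 0.049]
socket [213. 327.] 0.83 [0.536 0.12  0.038]
speed_slide [168. 359.] 0.63 [ 0.409 -0.256  0.054]
slide_pointer [170. 283.] 0.69 [ 0.685 -0.184  0.064]
salt_shaker [258. 343.] 0.82 [0.505 0.399 0.047]
spice_jar [165. 357.] 0.55 [ 0.42  -0.242  0.069]
wrist [[1.0, 0.0, -0.0, 0.624], [-0.0, 0.97, 0.242, 0.067], [0.0, -0.242, 0.97, 0.385], [0.0, 0.0, 0.0, 1.0]] 0.013685345380116955 288.28132731925587
battery_pack [311. 280.] 0.87 [ 0.57  -0.169  0.035]
sharpener [110. 238.] 0.75 [0.534 0.092 0.051]
socket [112. 234.] 0.65 [0.532 0.089 0.059]
speed_slide [178. 273.] 0.73 [0.577 0.023 0.097]
slide_pointer [177. 274.] 0.86 [0.578 0.024 0.093]
a.py
h.py
pics
scene.npz
side.npz
wrist.npz
```

View pics/scene.png

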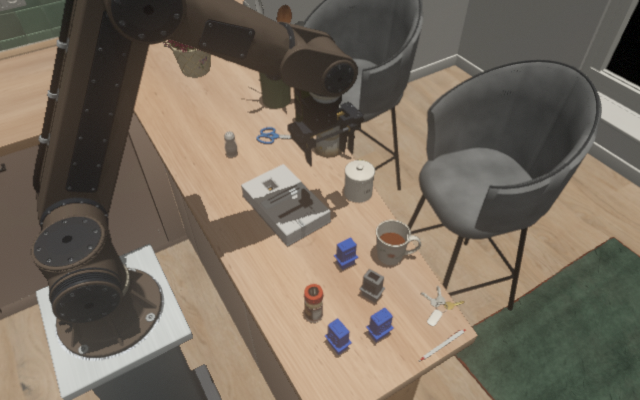

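View pics/wrist.png

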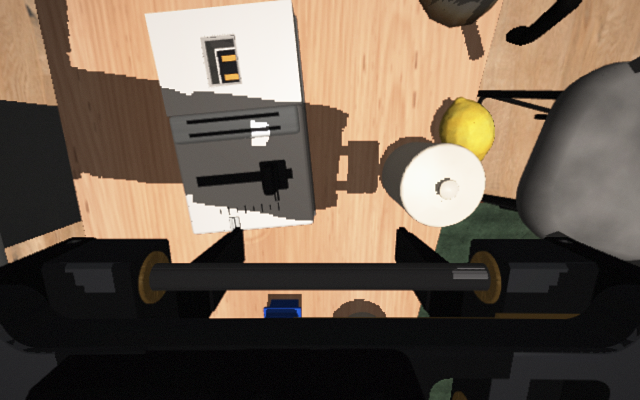

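The scene picture shows four battery-like blocks, as (column, row):
- Blue at (346,252), (338,335) and (380,323). These are the look-alikes.
- Grey at (373,285). It fits "grey block", so it is the battery pack.

The wrist picture shows the socket at (222,62), the slide tab at (273,177) and the clip at (235,222). Next I'll measure the sharpener and the grey pack, and make the confirming crop.

```bash
cat > b.py <<'E'
from h import *
z=np.load('wrist.npz'); ci=camera_info('wrist'); X=cloud(ci,z['D'])
m=(abs(X[...,2]-.05)<.004)&(X[...,0]>.35)&(X[...,0]<.75)&(X[...,1]>-.1)&(X[...,1]<.3)
n,l,s,c=cv2.connectedComponentsWithStats(cv2.morphologyEx(m.astype(np.uint8),cv2.MORPH_CLOSE,np.ones((9,9)))); k=1+np.argmax(s[1:,4])
P=X[m&(l==k)]; print(len(P),'z',np.median(P[:,2]),'rect',cv2.minAreaRect((P[:,:2]*1000).astype(np.float32)))
for nme,p in dict(socket=(62,222),tabtop=(177,273),clip=(222,235)).items(): print(nme,at_z(ci,p,.05),at_depth(ci,p,z['D']))
s_=np.load('scene.npz'); ci2=camera_info('scene'); Y=cloud(ci2,s_['D']); im=s_['im']
sub=(slice(255,315),slice(345,400)); Q=Y[sub].reshape(-1,3); col=im[sub].reshape(-1,3).astype(int)
g=(Q[:,2]>.078)&(Q[:,2]<.095)&(col.max(1)-col.min(1)<40)
T=Q[g]; print('batt top',len(T),np.median(T,0),cv2.minAreaRect((T[:,:2]*1000).astype(np.float32)))
g=(Q[:,2]>.02)&(col.max(1)-col.min(1)<40);print(Q[g].min(0),Q[g].max(0))
a=cv2.resize(im[225:365,290:430],(560,560),interpolation=cv2.INTER_CUBIC)
cv2.imwrite('pics/crop1.png',a)
E
python3 b.py
```

```text
24309 z 0.05053545514288221 rect ((531.1625366210938, 71.99774169921875), (151.45314025878906, 240.94625854492188), 5.294655799865723)
socket [0.52079536 0.14004323 0.05      ] [0.5112023  0.14681734 0.01888785]
tabtop [0.56994502 0.01732321 0.05      ] [0.57730892 0.02407565 0.09552979]
clip [ 0.52167674 -0.03770572  0.05      ] [ 0.52309873 -0.0362524   0.05465144]
batt top 216 [ 0.57039878 -0.30422485  0.08488524] ((558.2338256835938, -335.8697509765625), (122.20831298828125, 47.02326965332031), 67.97994232177734)
[ 0.11877129 -0.8123457   0.02022855] [ 0.68899761 -0.1973335   1.06290231]
```

View pics/crop1.png

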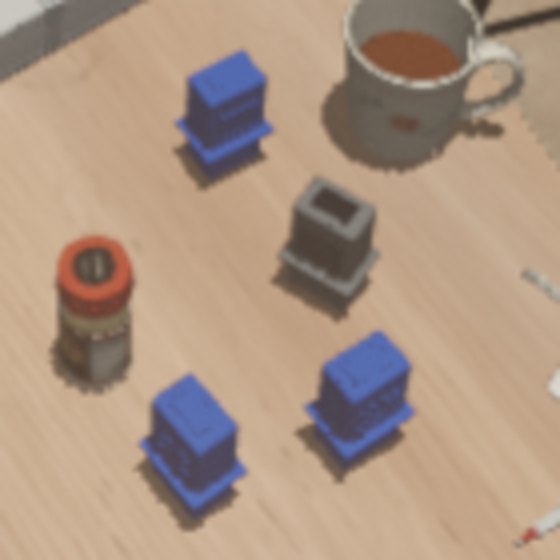

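Crop: the grey, ribbed pack is at crop (330,230), and its top and collar match the description. The other three are blue. The sharpener rectangle measures 151 x 241 mm at z 0.0505, yaw +0.092, and the predicted socket position (0.520, 0.141) matches the direct reading. I'll now move the wrist camera over the pack for a close second view.

```bash
python3 - <<'E'
from h import *
s=r.read_state(); print(s['clock'],s['tcp_pos'],s['ee_rot'],s['ft_force'],s['gripper_width'])
from scipy.spatial.transform import Rotation as R
print(R.from_quat(s['ee_rot']).as_matrix().round(3))
E
```

```text
1.5 [6.25020104e-01 1.11406369e-05 2.14663152e-01] [7.07109340e-01 7.07104221e-01 2.15630065e-05 3.06511284e-05] [ 0.27177733 -0.15210435 -1.14411759] 0.09506905582633081
[[ 0.  1.  0.]
 [ 1. -0. -0.]
 [-0.  0. -1.]]
```

Request:
arm_command([
  [[-60,-6,0],0],
  [[-120,-12,0],0],
  [[-180,-18,0],0],
  [[-240,-24,0],0],
  [[-300,-30,0],0],
  [[-360,-35,0],0],
  [[-360,-35,0],0],
  [[-360,-35,0],0],
], claw=70)

```text
clock: 2.5
tcp_pos: [0.5899, -0.3598, 0.2144]
ee_rot: [0.707, 0.707, 0.0, -0.0]
ft_force: [-0.3, 0.2, -0.4]
gripper_width: 0.0699
gripper_force: 0.0
```

```bash
cat > c.py <<'E'
from h import *
ci=camera_info('wrist'); im,D=grab_frame('wrist'); np.savez('w2.npz',im=im,D=D); X=cloud(ci,D)
col=im.astype(int); m=(col.max(2)-col.min(2)<45)&(abs(X[...,2]-.085)<.006)&(abs(X[...,0]-.57)<.07)&(abs(X[...,1]+.305)<.07)
n,l,s,c=cv2.connectedComponentsWithStats(m.astype(np.uint8)); k=1+np.argmax(s[1:,4]); P=X[l==k]
print(len(P),s[k],'z',np.median(P[:,2]),cv2.minAreaRect((P[:,:2]*1000).astype(np.float32)))
m=(abs(X[...,2]-.034)<.006)&(abs(X[...,0]-.57)<.06)&(abs(X[...,1]+.305)<.06)&(col.max(2)-col.min(2)<45); Q=X[m]; print(len(Q),cv2.minAreaRect((Q[:,:2]*1000).astype(np.float32)))
b=boxes_of('battery_pack','wrist'); print(b)
cs=camera_info('scene'); bs=boxes_of('battery_pack','scene')
for q in b:
  if not bs: break
  for t in bs: 
    p,e=tri(ray(ci,q['point']),ray(cs,t['point'])); 
    if e<.01: print(q['point'],t['point'],p,e)
s=r.read_state(); print(s['tcp_pos'],s['ft_force'],s['clock'])
cv2.imwrite('pics/w2.png',im)
E
python3 c.py
```

```text
1271 [ 284  117   41   50 1271] z 0.08554007714135398 ((573.5457763671875, -301.3849792480469), (29.96275520324707, 43.93849563598633), 23.226184844970703)
206 ((574.1782836914062, -301.23602294921875), (38.679893493652344, 51.846649169921875), 23.318115234375)
[{'point': [220.9, 272.5], 'conf': 0.8}, {'point': [25.2, 303.5], 'conf': 0.79}, {'point': [139.5, 302.7], 'conf': 0.77}, {'point': [205.2, 181.7], 'conf': 0.68}]
[220.9, 272.5] [324.2, 380.2] [ 0.52999527 -0.39669365  0.04450229] 0.0028509621771186638
[25.2, 303.5] [255.6, 342.2] [ 0.57057256 -0.17529536  0.02484644] 0.0033427246196187014
[25.2, 303.5] [302.8, 311.5] [ 0.5494304  -0.0437301  -0.37550868] 0.009070188745618053
[139.5, 302.7] [283.2, 373.7] [ 0.57285027 -0.30165251  0.05850599] 0.006339682135616973
[ 0.59041015 -0.3586755   0.21488607] [-0.72862139  0.41955413  0.95373886] 2.65
```

View pics/w2.png

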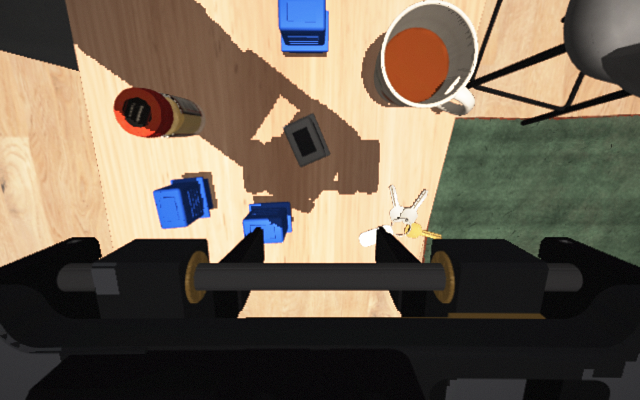

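The wrist view shows the grey pack's top at (305,140), with blues at (304,25), (182,205) and (270,222) and the mug at (418,60). The pack's top measures 30 x 44 mm at z 0.0855, centre (0.5737, -0.3013), yaw 23.2°. The collar rectangle agrees, so I'll grasp there.

Request:
arm_command([
  [[30,-8,20],-0.14],
  [[58.6,-16.3,50],-0.28],
  [[58.6,-16.3,90],-0.405],
  [[58.6,-16.3,120],-0.405],
  [[58.6,-16.3,145],-0.405],
  [[58.6,-16.3,160],-0.405],
  [[58.6,-16.3,169],-0.405],
  [[58.6,-16.3,169],-0.405],
])

```text
clock: 3.65
tcp_pos: [0.5739, -0.3012, 0.0457]
ee_rot: [0.55, 0.835, 0.0, -0.0]
ft_force: [-0.7, -0.8, 0.6]
gripper_width: 0.0699
gripper_force: 0.0
```

Request:
arm_command([
  [[0,0,0],0],
  [[0,0,0],0],
  [[0,0,0],0],
  [[0,0,0],0],
  [[0,0,0],0],
  [[0,0,0],0],
], claw=20, force=30)

```text
clock: 4.4
tcp_pos: [0.5738, -0.3014, 0.0457]
ee_rot: [0.55, 0.835, 0.0, 0.0]
ft_force: [0.1, -0.8, 1.2]
gripper_width: 0.03
gripper_force: 30.0
```

Request:
arm_command([
  [[0,0,-30],0],
  [[0,0,-75],0],
  [[0,0,-120],0],
  [[50,13,-125],0.05],
  [[105,28,-125],0.1],
  [[160,43,-125],0.15],
  [[215,57.5,-125],0.2],
  [[270,72,-125],0.25],
  [[320,85.5,-125],0.3],
  [[362.5,97,-125],0.313],
  [[362.5,97,-125],0.313],
  [[362.5,97,-125],0.313],
])

```text
clock: 5.9
tcp_pos: [0.5201, 0.0698, 0.1706]
ee_rot: [0.674, 0.739, -0.0, 0.0]
ft_force: [0.4, 0.3, -0.8]
gripper_width: 0.0299
gripper_force: 30.0
```

```bash
cat > d.py <<'E'
from h import *
from scipy.spatial.transform import Rotation as R
s=r.read_state(); ci=camera_info('wrist'); im,D=grab_frame('wrist'); X=cloud(ci,D); np.savez('w3.npz',im=im,D=D,T=ci['T'])
M=R.from_quat(s['ee_rot']).as_matrix(); print(s['tcp_pos'],M.round(3).tolist(),s['gripper_width'],s['ft_force'])
m=(abs(X[...,2]-.05)<.004)&(X[...,1]>.09)&(X[...,0]>.4)&(X[...,0]<.65)
P=X[m]; print('top z',np.median(P[:,2]))
# hole: points deeper than 40 mm inside
v=D>0; R2=cv2.morphologyEx(m.astype(np.uint8),cv2.MORPH_CLOSE,np.ones((5,5)))
h,_=cv2.findContours(R2,cv2.RETR_CCOMP,cv2.CHAIN_APPROX_NONE)
for c in h:
    a=cv2.contourArea(c)
    if 300<a<30000:
        Q=np.array([at_z(ci,(p[0][1],p[0][0]),.05)[:2]*1000 for p in c],np.float32); print(a,cv2.minAreaRect(Q))
print(boxes_of('socket','wrist'))
cv2.imwrite('pics/w3.png',im)
E
python3 d.py
```

```text
[0.52007019 0.06979903 0.17060602] [[-0.092, 0.996, 0.0], [0.996, 0.092, -0.0], [-0.0, 0.0, -1.0]] 0.029896939649323082 [ 0.43027016  0.31228351 -0.7940202 ]
top z 0.050521320256774194
16317.5 ((525.5823974609375, 137.66403198242188), (150.1334991455078, 108.64936065673828), 5.152669429779053)
1465.5 ((520.1586303710938, 140.70428466796875), (31.725811004638672, 43.33358383178711), 5.30118465423584)
[{'point': [144.9, 334.9], 'conf': 0.66}]
```

View pics/w3.png

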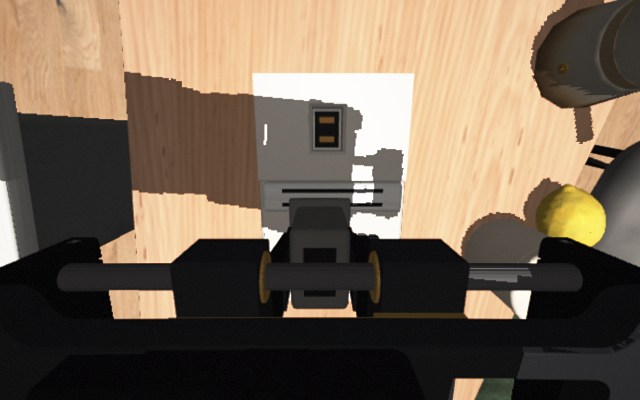

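The view shows the socket at (327,128) and the pack held straight, centred between the fingers. The hole measures 31.7 x 43.3 mm at (0.5202, 0.1407), yaw 5.3°, which matches the earlier measurement.

Request:
arm_command([
  [[35,3.3,0],0],
  [[70.6,6.6,0],0],
  [[70.6,6.6,25],0],
  [[70.6,6.6,50],0],
  [[70.6,6.6,64],0],
  [[70.6,6.6,70],0],
  [[70.6,6.6,73],0],
  [[70.6,6.6,76],0],
  [[70.6,6.6,79],0],
  [[70.6,6.6,82],0],
  [[70.6,6.6,82],0],
])

```text
clock: 7.38
tcp_pos: [0.5201, 0.1409, 0.0885]
ee_rot: [0.674, 0.739, -0.0, -0.0]
ft_force: [0.7, -0.2, -1.6]
gripper_width: 0.0295
gripper_force: 30.0
```

No contact force, so the foot is inside. I'll keep lowering until the collar seats.

Request:
arm_command([
  [[0,0,5],0],
  [[0,0,9],0],
  [[0,0,13],0],
  [[0,0,16],0],
  [[0,0,19],0],
  [[0,0,21],0],
  [[0,0,22.5],0],
  [[0,0,22.5],0],
])

```text
clock: 8.38
tcp_pos: [0.5201, 0.1409, 0.0661]
ee_rot: [0.674, 0.739, -0.0, 0.0]
ft_force: [-0.8, -0.3, -0.8]
gripper_width: 0.0298
gripper_force: 30.0
```

Request:
arm_command([
  [[0,0,0.5],0],
  [[0,0,1],0],
  [[0,0,1],0],
])

```text
clock: 8.75
tcp_pos: [0.5202, 0.1409, 0.0657]
ee_rot: [0.674, 0.739, 0.0, 0.0]
ft_force: [-1.2, 0.1, 4.0]
gripper_width: 0.0302
gripper_force: 30.0
```

Request:
arm_command([
  [[0,0,0.7],0],
  [[0,0,1.4],0],
  [[0,0,1.4],0],
])

```text
clock: 9.12
tcp_pos: [0.5202, 0.1409, 0.0656]
ee_rot: [0.674, 0.739, 0.0, 0.0]
ft_force: [-5.8, -1.3, 24.1]
gripper_width: 0.0301
gripper_force: 30.0
```

The pack is seated: the force rises steeply at the expected height. I'll release and back off to look at the slide and clip.

Request:
arm_command([
  [[0,0,-0.5],0],
  [[0,0,-1],0],
  [[0,0,-1],0],
  [[0,0,-1],0],
], claw=50)

```text
clock: 9.62
tcp_pos: [0.5201, 0.1409, 0.0646]
ee_rot: [0.674, 0.739, -0.0, -0.0]
ft_force: [0.1, -0.4, -0.5]
gripper_width: 0.0499
gripper_force: 0.0
```

Request:
arm_command([
  [[0,0,-30],0],
  [[0,0,-75],0],
  [[0,0,-120],0],
  [[-50,2,-124],0],
  [[-100,4,-124],0],
  [[-150,6,-124],0],
  [[-192.4,7.1,-124],0],
  [[-192.4,7.1,-124],0],
  [[-192.4,7.1,-124],0],
])

```text
clock: 10.75
tcp_pos: [0.5446, -0.0497, 0.1885]
ee_rot: [0.674, 0.739, -0.0, -0.0]
ft_force: [0.2, -0.3, 1.0]
gripper_width: 0.0501
gripper_force: 0.0
```

```bash
cat > e.py <<'E'
from h import *
s=r.read_state(); ci=camera_info('wrist'); im,D=grab_frame('wrist'); X=cloud(ci,D); np.savez('w4.npz',im=im,D=D,T=ci['T'])
print(s['tcp_pos'],s['ee_rot'],s['gripper_width'],s['ft_force'])
yaw=np.radians(5.3); c0=np.array([531.2,72.])/1000; A=np.array([[np.cos(yaw),-np.sin(yaw)],[np.sin(yaw),np.cos(yaw)]])
L=((X[...,:2]-c0)@A)*1000; Z=X[...,2]*1000
def st(n,m): print(n,m.sum(),'xmin/max',L[m][:,0].min().round(1),L[m][:,0].max().round(1),'y',L[m][:,1].min().round(1),L[m][:,1].max().round(1),'z',np.median(Z[m]).round(1))
st('top',(abs(Z-50)<4)&(abs(L[...,0])<90)&(L[...,1]<0)&(L[...,1]>-135))
st('tab',(abs(Z-97)<4)&(abs(L[...,0]-20)<60)&(L[...,1]<0)&(L[...,1]>-135))
m=(Z>53)&(Z<63)&(abs(L[...,0])<80)&(L[...,1]<-86)&(L[...,1]>-135); st('clip',m); print(np.median(L[m],0))
print(boxes_of('mark_clip','wrist'),boxes_of('slide_pointer','wrist'),boxes_of('battery_pack','wrist'))
m=(Z>85)&(Z<115)&(abs(L[...,0])<40)&(abs(L[...,1]-70)<40)
if m.any(): st('batt',m)
f=lambda x,y,z: proj(ci,np.r_[c0+A@np.array([x,y])/1000,z/1000])[0].round(1)
print('ptr rest px',f(35,-85,53.5))
r0,c1=f(10,-80,50).astype(int)
a=im[max(0,r0-90):r0+70,c1-110:c1+110]; print('crop off',max(0,r0-90),c1-110); cv2.imwrite('pics/w4.png',cv2.resize(a,None,fx=3.5,fy=3.5,interpolation=cv2.INTER_CUBIC))
E
python3 e.py
```

```text
[ 0.54464697 -0.04974576  0.18853996] [ 6.74028095e-01  7.38705657e-01 -5.06082174e-05 -2.75256233e-04] 0.05006452411270085 [ 0.2383545  -0.29537629  0.97785179]
top 14031 xmin/max -74.7 75.3 y -122.6 -0.1 z 50.6
tab 461 xmin/max 29.2 41.3 y -70.2 -40.8 z 97.1
clip 189 xmin/max -46.5 14.8 y -122.6 -94.3 z 53.9
[ -19.28406799 -111.41098184]
[{'point': [186.7, 301.3], 'conf': 0.68}] [] [{'point': [11.9, 310.3], 'conf': 0.97}, {'point': [304.1, 332.6], 'conf': 0.56}]
batt 162 xmin/max -19.6 9.3 y 47.3 50.1 z 89.3
ptr rest px [162.2 351.4]
crop off 67 217
```

View pics/w4.png

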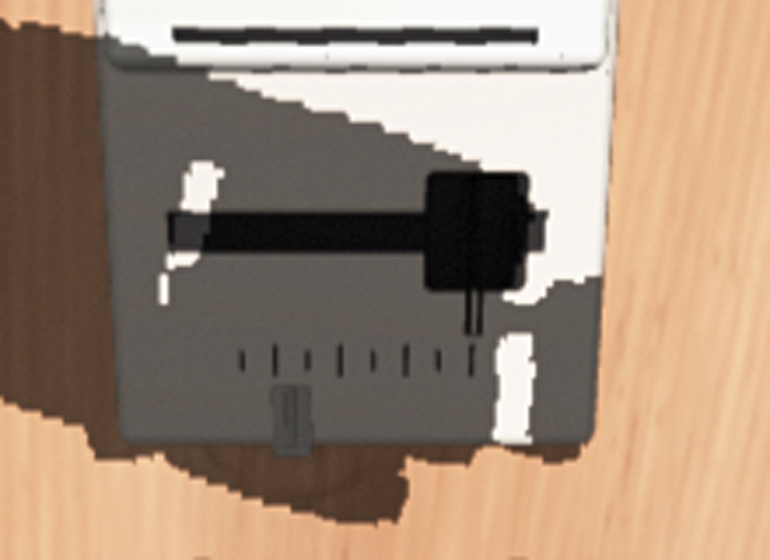

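The crop shows the slide tab at (475,230), the pointer tip at (474,333), and the clip at (292,415) with its blade at about column 290. Now I'll compute the blade's x and the grasp.

```bash
python3 - <<'E'
from h import *
z=np.load('w4.npz'); im,D=z['im'],z['D']; ci=dict(camera_info('wrist')); ci['T']=z['T']; X=cloud(ci,D)
yaw=np.radians(5.3); c0=np.array([531.2,72.])/1000; A=np.array([[np.cos(yaw),-np.sin(yaw)],[np.sin(yaw),np.cos(yaw)]])
L=((X[...,:2]-c0)@A)*1000; Z=X[...,2]*1000
for a,b in((52,55),(55.5,60)):
  m=(Z>a)&(Z<b)&(abs(L[...,0]+5)<35)&(L[...,1]<-93)&(L[...,1]>-128); print(a,m.sum(),np.percentile(L[m],[5,50,95],axis=0).round(1).tolist())
loc=lambda px,h:(((at_z(ci,px,h)[:2]-c0)@A)*1000).round(1)
for n,c,rw in(('L',283,395),('R',298,395),('mid',290,395),('mid',290,425),('ptr',474,330)): print(n,loc((67+(rw+.5)/3.5-.5,217+(c+.5)/3.5-.5),.057 if n!='ptr' else .0535))
# second view: first wrist picture
w=np.load('wrist.npz')['im'][200:240,205:265]; print(cv2.cvtColor(w,cv2.COLOR_BGR2GRAY)[14:30:2,16:46:1].tolist())
p=np.r_[c0+A@np.array([35,-55])/1000,.0]; print('tab world',p)
a=np.array(ci['T'])[:3,3];print(a)
E
```

```text
52 205 [[-25.2, -121.6], [-17.5, -110.4], [14.8, -98.7]]
55.5 50 [[-20.5, -117.9], [-19.4, -109.7], [-18.2, -102.2]]
L [ -21.9 -102.8]
R [ -17.4 -102.8]
mid [ -19.8 -102.8]
mid [ -20. -112.]
ptr [ 35.6 -83.7]
[[221, 243, 243, 243, 243, 244, 245, 233, 156, 210, 244, 245, 244, 244, 245, 245, 245, 245, 245, 245, 245, 245, 245, 246, 245, 246, 246, 245, 245, 245], [243, 242, 243, 243, 243, 243, 243, 241, 228, 229, 232, 232, 232, 233, 231, 212, 210, 217, 240, 245, 244, 245, 245, 245, 245, 245, 245, 245, 245, 245], [243, 243, 243, 243, 244, 243, 244, 241, 221, 221, 207, 159, 155, 130, 224, 234, 226, 192, 197, 245, 245, 244, 245, 245, 245, 245, 245, 245, 245, 245], [242, 242, 243, 243, 243, 243, 244, 234, 191, 224, 217, 218, 234, 119, 173, 232, 231, 216, 183, 245, 245, 245, 245, 245, 244, 245, 245, 245, 245, 245], [242, 243, 243, 242, 243, 242, 243, 241, 233, 228, 216, 208, 228, 157, 147, 229, 231, 220, 178, 233, 246, 245, 245, 244, 245, 245, 244, 245, 245, 245], [242, 243, 243, 242, 242, 243, 243, 243, 240, 226, 218, 209, 222, 209, 135, 218, 231, 226, 191, 159, 246, 245, 244, 245, 245, 245, 244, 245, 245, 245], [242, 242, 242, 242, 243, 242, 243, 243, 237, 213, 223, 217, 217, 223, 104, 145, 201, 201, 179, 162, 248, 246, 245, 244, 244, 244, 244, 245, 245, 246], [242, 243, 243, 243, 243, 244, 243, 243, 239, 224, 226, 207, 154, 137, 33, 0, 0, 0, 18, 125, 236, 237, 238, 238, 236, 233, 231, 233, 230, 227]]
tab world [0.57113075 0.02046811 0.        ]
[0.5377211  0.01693402 0.35918837]
```

The blade is at x = -19.6 mm and the pointer rests at +35.3 mm, so the pull is about 55 mm. That fits the 30–55 mm given. I'll grasp the tab across its 12 mm.

Request:
arm_command([
  [[34,16.5,0],0],
  [[67.5,32.9,10],0],
  [[67.5,32.9,50],0],
  [[67.5,32.9,85],0],
  [[67.5,32.9,110],0],
  [[67.5,32.9,122],0],
  [[67.5,32.9,126.5],0],
  [[67.5,32.9,126.5],0],
])

```text
clock: 11.95
tcp_pos: [0.5717, 0.0203, 0.0628]
ee_rot: [0.674, 0.739, 0.0, 0.0]
ft_force: [-1.1, -0.9, 0.1]
gripper_width: 0.05
gripper_force: 0.0
```

Request:
arm_command([
  [[0,0,0],0],
  [[0,0,0],0],
  [[0,0,0],0],
  [[0,0,0],0],
  [[0,0,0],0],
  [[0,0,0],0],
], claw=4, force=40)

```text
clock: 12.7
tcp_pos: [0.572, 0.0202, 0.0624]
ee_rot: [0.674, 0.739, 0.0, 0.0]
ft_force: [3.2, 1.2, -0.6]
gripper_width: 0.0118
gripper_force: 40.0
```

Request:
arm_command([
  [[0,-4,0],0],
  [[0,-10,0],0],
  [[0,-16,0],0],
  [[0,-22,0],0],
  [[0,-28,0],0],
  [[0,-34,0],0],
  [[0,-40,0],0],
  [[0,-46,0],0],
  [[0,-51,0],0],
  [[0,-54,0],0],
  [[0,-55,0],0],
  [[0,-55,0],0],
])

```text
clock: 14.2
tcp_pos: [0.5171, 0.0152, 0.0624]
ee_rot: [0.674, 0.739, 0.001, 0.001]
ft_force: [7.3, 2.4, -2.1]
gripper_width: 0.0117
gripper_force: 40.0
```

```bash
cat > f.py <<'E'
from h import *
s=r.read_state(); print(s['clock'],s['tcp_pos'],s['ft_force'],s['gripper_width'])
yaw=np.radians(5.3); c0=np.array([531.2,72.])/1000; A=np.array([[np.cos(yaw),-np.sin(yaw)],[np.sin(yaw),np.cos(yaw)]])
print('tcp loc',((s['tcp_pos'][:2]-c0)@A)*1000)
out=[]
for n in('scene','side','wrist'):
    im,D=grab_frame(n); ci=camera_info(n); np.savez(n+'5.npz',im=im,D=D)
    p=lambda x,y,z: proj(ci,np.r_[c0+A@np.array([x,y])/1000,z/1000])[0].round(1)
    q=p(-20,-95,53.5); print(n,'mark px',q,'ptr',p(-20,-85,53.5)); r0,c1=q.astype(int)
    if n!='side':
        a=im[max(0,r0-45):r0+45,max(0,c1-45):c1+45]; out.append(cv2.resize(a,(390,390),interpolation=cv2.INTER_CUBIC))
    for b in boxes_of('battery_pack',n): print(np.round(b['point']),at_depth(ci,b['point'],D).round(3))
cv2.imwrite('pics/end.png',np.hstack(out))
E
python3 f.py
```

```text
14.2 [0.51706248 0.01517758 0.06236522] [ 7.27195717  2.38691162 -2.11817764] 0.011699071668851008
tcp loc [-19.32579366 -55.27359844]
scene mark px [219.5 297.4] ptr [217.3 295.3]
[257. 345.] [ 0.559 -0.203  0.06 ]
[324. 382.] [ 0.519 -0.413  0.08 ]
[336. 337.] [ 0.416 -0.386  0.082]
[172. 264.] [0.508 0.144 0.103]
side mark px [190.2 331.1] ptr [191.3 331.5]
[205. 331.] [0.526 0.165 0.082]
[178. 314.] [ 0.576 -0.165  0.042]
wrist mark px [292.  319.7] ptr [278.9 319.6]
[ 36. 346.] [0.517 0.12  0.105]
```

View pics/end.png

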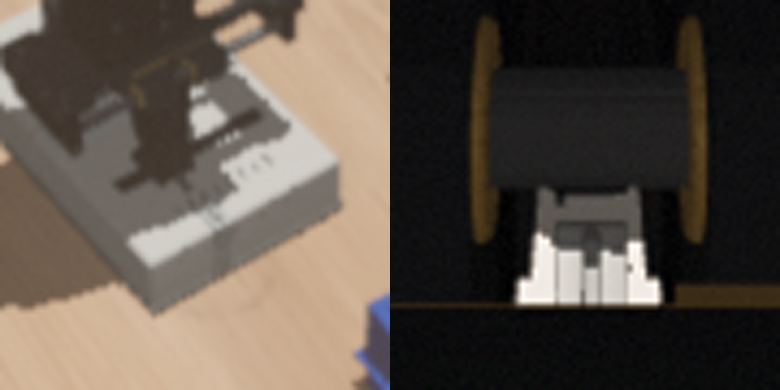

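The end view shows the pointer at (185,190) in the left crop, in line with the clip at (213,228). In the wrist view, right crop, the blade at (591,240) lies on the tool's centre line. The tab is at x = -19.3 mm against the blade at -19.6 mm. The pull of 7.7 N fits the spring at 55 mm, and the pack's top is at z 0.105, so it is seated. Handing in while still holding.

```bash
python3 -c "
from h import *
print(r.close_job())"
```

```text
the job is handed in; nothing more can be done
None
```

The battery pack is plugged in with its collar on the housing, the arm is holding the speed slide at the mark (pointer within about 1 mm of the blade), and the job is handed in at about 14 s; the result was not reported back.

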